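# Sort mill balls from flat discs by tilting the board

## Robot

A 6-joint arm with a two-finger parallel gripper is mounted at the origin on a cart in front of the work surface, level with it; the furniture and walls round the work are solid. World frame = base frame: x ahead of the robot, y to its left, z up, the work surface at z = 0. Lengths are in m, angles in degrees, forces in N, time in s.
With the tool pointing down it reaches from about 0.3 to 0.775 m from the base axis. Payload 14.6 kg.
Tool frame: the origin (TCP) lies between the finger pads; the fingertips stand 19 mm ahead of it and the grasp point (between the pads) is the TCP; z points along the fingers, y is the line along which they close (so a half turn about z gives the same grasp; the last joint's range is limited). The gripper opens to 94 mm and grips with 3 to 60 N. Pads are 16 mm wide; open, the fingers measure 119 mm over their backs; the gripper's body (75 mm by 177 mm) begins 78 mm behind the grasp point.
Start: joints at [67.976, 17.183, 87.147, -0, 75.671, -3.816], TCP at [0.172, 0.522, 0.224] pointing down, gripper open.
Joint ranges: [-173.82, 173.82], [-45.26, 126.66], [13.44, 144.39], [-59.66, 239.66], [0, 175.72], [-146.38, 146.38]. Speed limits (degrees/s): [127.2, 127.2, 147.25, 180, 180, 180].

## Interface

Orientations are given as [roll, pitch, yaw] about the fixed x, y, z axes, in that order (R = Rz(yaw) Ry(pitch) Rx(roll)).
In Python, from plant import manip gives the robot as it stands.
- The arm moves only by the tool send_rows, never from a script. Its argument "increments" is a list of rows, each a list of 7 numbers: the turn, a rotation vector about the tool's x, y, z in degrees, then the shift along the tool's x, y, z in mm, then the finger opening in mm, from 0 to 94. A call has 1 to 5 rows; each row is the pose to reach, as a shift and turn from the pose commanded when the call began, along the tool's axes at that moment; what a row does not reach only later rows make up. A row lasts 1/12 s, in which the tool goes at most 41.7 mm and 7.16 degrees, less where a joint would pass 70% of its speed; a pose out of reach is approached as far as the arm can. A call with a gripper value outside its range is refused whole. The fingers move at their own pace and stop on an object; "squeeze" is the grip in N (left out, the last holds). Time passes only in rows, so rows that repeat a pose let the fingers close. It gives the time, the measured TCP pose, the force and the opening at its end, in the units of the state.
- manip.state(): the state, without advancing time (a new reading comes with each control period).
- manip.read_camera(name): name is "side" or "top" or "wrist"; returns a dict with "image" (384x512x3 uint8, red, green, blue), "fx", "fy", "cx", "cy" (pixels), "D" ([k1, k2, p1, p2, k3] as OpenCV has them; the pictures are not rectified), "origin" and "attitude" of the camera in the world. Camera axes: x right, y down, z forward; pixel columns grow to the right and rows downward; lengths in m; the calibration is good to about 2 mm. A picture is of the moment at which its call begins. There is no depth.
- manip.hand_in(): hands the job in, once; it reports no verdict.
The state is a dict: "clock": time; "joint_positions": joint angles; "dq": joint speeds; "tau": joint torques, N m; "eef_pos": TCP position; "tool_rot": TCP orientation; "force": force on the tool from outside, world axes, zero at the start; "moment": the same for the moment, N m; "width": finger opening in m.
Only numpy, scipy, OpenCV 4.12 (cv2) and the standard library are available. Lean on these libraries where they do the work, as an engineer would, in place of code of your own. Each camera call takes 0.05 s, during which the arm holds its last target. There are 200 camera calls.

## Task

Clear the sorting board: take it by its handle and tip it gently over the square tray so that the three steel balls roll off into the tray while all three flat discs stay on the board, then tip it steeply over the round bowl so that the discs slide off into the bowl, and set the empty board back down flat on the desk. Keep the lip low, within a hand's breadth above the tray or bowl, and do not touch the balls or discs with the gripper. Leave the bottle, the culture dish and the stapler where they are.

Things in the scene. Friction and masses are not known exactly. Their poses are not given: they have to be found in the camera images.
- board: Loose grey board, 0.16 kg (+-25 %), deck 132 mm long (x), 88 mm wide inside (y), its top 6 mm above the underside. Origin: centre of the underside. Open end (lip) at -x; side walls at y = +-46 mm, 18 mm high; rear wall at x = 66 mm, 22 mm high. Behind it an upright flat handle: x = 68 to 80 mm, 40 mm wide in y, 77 mm high, with a rubber pad 14 mm thick on its top 3 mm.
- board_grip (a point): Point to grip on the board's handle: x = 74 mm, y = 0, 62 mm above the underside in the board's frame, 16 mm below the handle's top; axes as the board's. The fingers close along the board's x; fingertips 20 mm below this point still clear walls, balls and discs.
- board_lip (a point): Middle of the lip, the deck's open edge: x = -66 mm, y = 0, 6 mm above the underside in the board's frame; axes as the board's.
- tray: Square grey open tray, fixed to the desk, outside 130 x 130 mm, 45 mm high, walls and floor 4 mm. Origin: centre of its underside. For the balls. Tray and bowl may change places.
- bowl: Round open steel bowl, fixed to the desk, 140 mm across the rim, 50 mm high, wall 3 mm, sides sloping in to a floor about 60 mm across. Origin: centre of its underside. For the discs.
- stain_bottle: Brown stain bottle with a white cap, 43 mm across, 92 mm high, loose, a bystander. Origin: centre of its underside.
- petri_dish: Closed culture dish, 63 mm across, 14 mm high, loose, a bystander. Origin: centre of its underside.
- stapler: Small blue stapler, 64 x 26 x 32 mm, loose, a bystander. Origin: centre of its underside.
- ball_0_center (a point): Centre of a plain steel ball, 20 mm in diameter, 25 g, at first in a groove 4.4 mm wide that runs across the deck at x = -22 mm of the board. It leaves the groove and rolls off over the lip once the lip is tipped down by about 13 degrees. The three balls are alike.
- ball_0: The same ball; its origin lies on its surface and turns with it: use the centre instead.
- disc_0: Plain flat steel disc, 23 mm in diameter, 5 mm thick, 15 g, at first flat on the deck between groove and rear wall (friction 0.45 to 0.55): it begins to slide when the lip is tipped down by 24 to 29 degrees, and slides off surely at 40 to 45. Origin: centre of its underside. The three discs are alike.
- ball_1_center (a point): Centre of a plain steel ball, 20 mm in diameter, 25 g, at first in a groove 4.4 mm wide that runs across the deck at x = -22 mm of the board. It leaves the groove and rolls off over the lip once the lip is tipped down by about 13 degrees. The three balls are alike.
- ball_1: The same ball; its origin lies on its surface and turns with it: use the centre instead.
- disc_1: Plain flat steel disc, 23 mm in diameter, 5 mm thick, 15 g, at first flat on the deck between groove and rear wall (friction 0.45 to 0.55): it begins to slide when the lip is tipped down by 24 to 29 degrees, and slides off surely at 40 to 45. Origin: centre of its underside. The three discs are alike.
- ball_2_center (a point): Centre of a plain steel ball, 20 mm in diameter, 25 g, at first in a groove 4.4 mm wide that runs across the deck at x = -22 mm of the board. It leaves the groove and rolls off over the lip once the lip is tipped down by about 13 degrees. The three balls are alike.
- ball_2: The same ball; its origin lies on its surface and turns with it: use the centre instead.
- disc_2: Plain flat steel disc, 23 mm in diameter, 5 mm thick, 15 g, at first flat on the deck between groove and rear wall (friction 0.45 to 0.55): it begins to slide when the lip is tipped down by 24 to 29 degrees, and slides off surely at 40 to 45. Origin: centre of its underside. The three discs are alike.

How it is judged:
By the outcome, as a careful person would: the job done as asked, in the order asked, and still so for the second after the job is handed in, with the robot touching nothing.
It also fails if it takes over 62 s, if anything falls off the work surface, if the arm or the gripper's body presses on something with over 40 N, if the wrist force passes 120 N, or if a joint passes its speed limit or range.

## Working session

There is one attempt and no reset: what is moved stays moved. The work goes in short steps, Python scripts to look and compute and a tool call to move; the robot and the scene stay as the last step left them, time stands still between calls to the robot, and variables do not carry over. Pictures are saved under pics/ and viewed, on a budget of 10 in all, crops included, one or two more only if the job needs it, and the job is handed in when it is done.

Besides the shell and the picture viewer there is one more tool, called after "Emit:" as a command line: name --pt "numbers of a row" for each row, then --argument value for the rest. send_rows: Moves the arm, as the interface text tells. Its arguments: {"type":"object","properties":{"increments":{"type":"array","items":{"type":"array","items":{"type":"number"}}},"squeeze":{"type":"number"}},"required":["increments"]}

```bash
mkdir -p pics; python3 - <<'E'
from plant import manip
import cv2,numpy as np
np.set_printoptions(precision=4,suppress=True)
s=manip.state();print(s)
for n in("top","side"):
    c=manip.read_camera(n);cv2.imwrite(f"pics/{n}0.png",c["image"][:,:,::-1])
    print({k:v for k,v in c.items() if k!="image"})
E
```

```text
{'clock': 0.0, 'joint_positions': array([67.9739, 17.2187, 87.1799,  0.001 , 75.6689, -3.8139]), 'dq': array([ 0.0922,  0.0222,  0.0223,  0.0521, -0.0098, -0.0244]), 'tau': array([  0.0002, -53.1805, -35.2736,   0.0708,   0.0244,  -0.0001]), 'eef_pos': array([0.1718, 0.5222, 0.2239]), 'tool_rot': array([-179.9327,   -0.0055,  161.7875]), 'force': array([-0.2584, -0.3158, -0.1138]), 'moment': array([-0.0042,  0.0335,  0.0346]), 'width': 0.09394682646099506}
{'fx': 482.779595053179, 'fy': 482.779595053179, 'cx': 259.6908662296783, 'cy': 193.7034990815922, 'D': array([-0.0192,  0.    ,  0.    ,  0.    ,  0.    ]), 'origin': array([0.4359, 0.0108, 1.1162]), 'attitude': array([-173.3121,   -1.0367,  -90.1413])}
{'fx': 385.87892775537625, 'fy': 385.87892775537625, 'cx': 255.48160755040837, 'cy': 189.29460414265654, 'D': array([-0.0321,  0.    ,  0.    ,  0.    ,  0.    ]), 'origin': array([ 0.3501, -0.8004,  0.5501]), 'attitude': array([-121.2151,    1.3958,  -15.1516])}
```

View pics/top0.png

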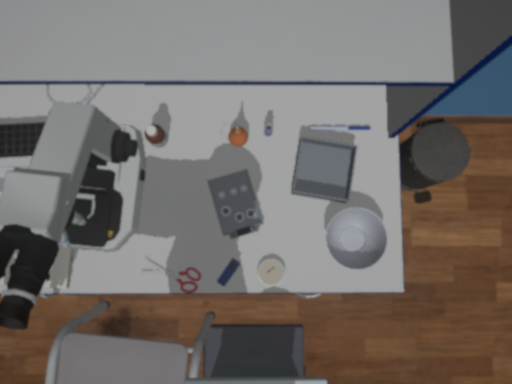

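View pics/side0.png

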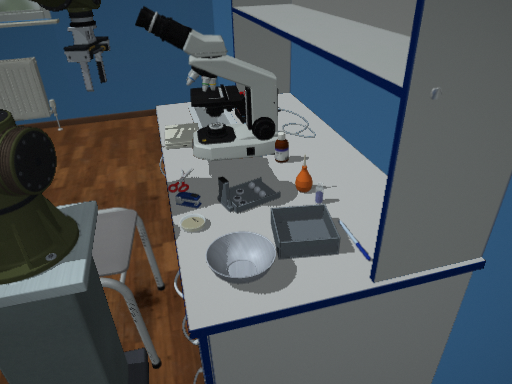

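```bash
cat > h.py <<'E'
import cv2,numpy as np
from scipy.spatial.transform import Rotation as R
np.set_printoptions(precision=4,suppress=True)
def K(c): return np.array([[c["fx"],0,c["cx"]],[0,c["fy"],c["cy"]],[0,0,1]])
def Rc(c): return R.from_euler("xyz",c["attitude"],degrees=True).as_matrix()
def ray(c,px,z):
    p=cv2.undistortPoints(np.array(px,float).reshape(-1,1,2),K(c),c["D"])[:,0]
    d=np.c_[p,np.ones(len(p))]@Rc(c).T
    return c["origin"]+d*((z-c["origin"][2])/d[:,2:])
def proj(c,P):
    q=(np.array(P,float).reshape(-1,3)-c["origin"])@Rc(c)
    return cv2.projectPoints(q,np.zeros(3),np.zeros(3),K(c),c["D"])[0][:,0]
E
python3 - <<'E'
from h import *; from plant import manip
c=manip.read_camera("top");im=c["image"]
a=cv2.resize(im[160:245,195:275],None,fx=5,fy=5,interpolation=cv2.INTER_CUBIC)
b=cv2.resize(im[125:275,285:395],None,fx=2.83,fy=2.83,interpolation=cv2.INTER_CUBIC)
h=np.zeros((430,400+b.shape[1],3),np.uint8);h[:a.shape[0],:a.shape[1]]=a;h[:b.shape[0],400:]=b
cv2.imwrite("pics/z.png",h[:,:,::-1])
for n,p,z in[("bowl rim",(356,238),.05),("tray",(324,168),.045),("handle",(237,231),.077),("lip",(229,178),.006),("shelf",(224,83),0.4),("mic",(140,180),0.05),("bottle",(152,130),.09),("petri",(271,269),.014),("stapler",(229,271),.03),("deskfront",(229,294),0),("deskright",(403,260),0)]: print(n,ray(c,p,z)[0])
E
```

```text
bowl rim [ 0.4623 -0.2215  0.05  ]
tray [ 0.6198 -0.1541  0.045 ]
handle [0.4771 0.0406 0.077 ]
lip [0.6028 0.0616 0.006 ]
shelf [0.691 0.052 0.4  ]
mic [0.5917 0.2574 0.05  ]
bottle [0.6954 0.2251 0.09  ]
petri [ 0.3938 -0.0346  0.014 ]
stapler [0.3903 0.0595 0.03  ]
deskfront [0.3373 0.0606 0.    ]
deskright [ 0.4126 -0.3402  0.    ]
```

View pics/z.png

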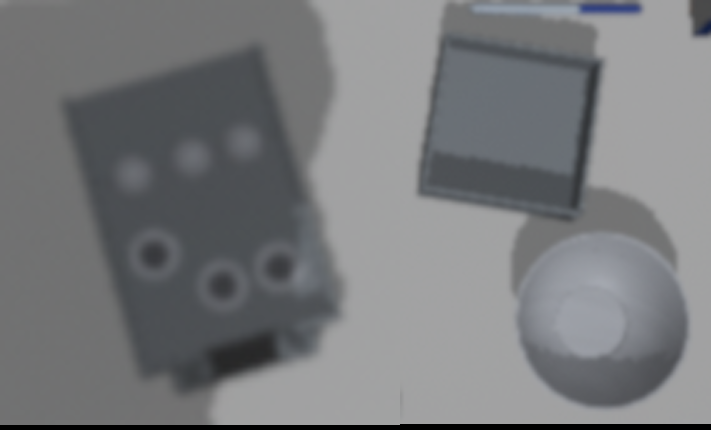

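```bash
python3 - <<'E'
from h import *; from plant import manip
c=manip.read_camera("top");s=manip.read_camera("side")
z1=lambda p:(195+p[0]/5-.4,160+p[1]/5-.4); z2=lambda p:(285+(p[0]-400)/2.83-.3,125+p[1]/2.83-.3)
L=ray(c,[z1((65,100)),z1((258,45))],.012);  Rr=ray(c,[z1((140,378)),z1((338,318))],.02)
H=ray(c,[z1((244,354))],.077)[0]
print("lip",L,"rear",Rr,"H",H, np.linalg.norm(L[0]-L[1]))
for v in (L[0]-L[1],Rr[0]-Rr[1]): print("ydir ang",np.degrees(np.arctan2(v[1],v[0])))
d=H-L.mean(0);print("axis",np.linalg.norm(d[:2]),np.degrees(np.arctan2(d[1],d[0])))
T=ray(c,[z2(p) for p in((445,37),(603,62),(578,217),(419,192))],.045);print("tray",T.mean(0),[np.linalg.norm(T[i]-T[i-1]) for i in range(4)],np.degrees(np.arctan2(*(T[1]-T[0])[1::-1])))
B=ray(c,[z2((603,320)),z2((603+86,320))],.05);print("bowl",B)
# shelf
A=ray(c,[(100,83),(300,83)],.3);n=np.cross(A[0]-c["origin"],A[1]-c["origin"])
Q=ray(s,[(270,22),(320,38),(370,50)],0)
for q in Q:
    d=q-s["origin"];t=n@(c["origin"]-s["origin"])/(n@d);print("shelf",s["origin"]+t*d)
print(proj(s,[[.48,.04,.062]]))
E
```

```text
lip [[0.5982 0.1106 0.012 ]
 [0.6239 0.0216 0.012 ]] rear [[ 0.47    0.0748  0.02  ]
 [ 0.497  -0.0149  0.02  ]] H [0.4784 0.0269 0.077 ] 0.09266446011645899
ydir ang 106.13690780847021
ydir ang 106.76537036898235
axis 0.1383184431204971 -163.52104967080416
tray [ 0.6166 -0.1542  0.045 ] [np.float64(0.1271415653624281), np.float64(0.12840118283092058), np.float64(0.12710554055184414), np.float64(0.12738759308347156)] -99.03981768340023
bowl [[ 0.4628 -0.2225  0.05  ]
 [ 0.4626 -0.2901  0.05  ]]
shelf [0.6935 0.3248 0.3913]
shelf [ 0.6893 -0.0363  0.4058]
shelf [ 0.6844 -0.2413  0.4212]
[[222.9481 181.8894]]
```

```bash
cat > go.py <<'E'
# go.py [lip] x y z azimuth tilt : steps from measured pose to target (tool axes; deg, mm)
import sys; from h import *; from plant import manip
def frame(a,t):
    a,t=np.radians([a,t]);u=np.array([np.cos(a),np.sin(a),0]);k=np.array([0,0,1])
    y=np.cos(t)*u-np.sin(t)*k;up=np.sin(t)*u+np.cos(t)*k
    return np.c_[np.cross(y,-up),y,-up]
v=sys.argv[1:];lip=v[0]=="lip"
if lip:v=v[1:]
x,y,z,a,t=map(float,v);F=frame(a,t);p=np.array([x,y,z])
if lip:p=p-.140*F[:,1]-.056*F[:,2]
s=manip.state();R0=R.from_euler("xyz",s["tool_rot"],degrees=True)
print("t",s["clock"],"q",s["joint_positions"],"target",p,"yaw",R.from_matrix(F).as_euler("xyz",degrees=True))
print("turn",(R0.inv()*R.from_matrix(F)).as_rotvec(degrees=True),"shift",R0.inv().apply(p-s["eef_pos"])*1e3)
E
python3 go.py .17 .34 .22 40 0
```

```text
t 0.25 q [67.9754 17.1987 87.1608 -0.0011 75.6702 -3.8197] target [0.17 0.34 0.22] yaw [180.   0. 130.]
turn [-0.0291  0.0073 31.7954] shift [ -55.2317 -173.8012    4.2816]
```

Emit:
send_rows --pt "0 0 6.4 -11 -35 1 94" --pt "0 0 12.7 -22 -70 2 94" --pt "0 0 19 -33 -104 3 94" --pt "0 0 25.5 -44 -139 4 94" --pt "0 0 31.8 -55 -174 4 94"

```text
clock: 0.67
eef_pos: [0.1693, 0.3382, 0.2199]
tool_rot: [-180.0, 0.0, 129.7]
force: [0.9, -0.2, 0.9]
width: 0.0937
```

```bash
python3 go.py .33 .10 .22 16.3 0
```

```text
t 0.6667 q [ 57.8584  -5.2122 112.5071  -0.0042  72.7347  18.1711] target [0.33 0.1  0.22] yaw [180.    0.  106.3]
turn [-0.0239  0.0183 23.3886] shift [-285.9362  -28.4577    0.0013]
```

Emit:
send_rows --pt "0 0 4 -40 -4 0 94" --pt "0 0 8 -80 -8 0 94" --pt "0 0 12 -120 -12 0 94" --pt "0 0 16 -160 -16 0 94" --pt "0 0 20 -200 -20 0 94"

```text
clock: 1.08
eef_pos: [0.2834, 0.1721, 0.2208]
tool_rot: [179.9, -0.0, 109.8]
force: [0.9, 1.6, -0.2]
width: 0.0942
```

```bash
python3 go.py .40 .03 .22 16.3 0
```

```text
t 1.0833 q [ 24.938  -12.1507 118.2656   0.0002  73.8191   5.1128] target [0.4  0.03 0.22] yaw [180.    0.  106.3]
turn [ 0.0654 -0.0081  3.5251] shift [-173.2642   61.4733    0.8104]
```

Emit:
send_rows --pt "0 0 1 -38 13 0 94" --pt "0 0 2 -75 26 0 94" --pt "0 0 3 -112 40 0 94" --pt "0 0 3.5 -145 52 0 94" --pt "0 0 3.5 -173 61 1 94"

```text
clock: 1.5
eef_pos: [0.4006, 0.0299, 0.2196]
tool_rot: [180.0, 0.0, 106.4]
force: [0.1, 1.0, -0.7]
width: 0.0939
```

```bash
python3 go.py .4775 .0268 .19 16.3 0;python3 - <<'E'
from h import *; from plant import manip
c=manip.read_camera("wrist");cv2.imwrite("pics/w1.png",c["image"][:,:,::-1]);print({k:v for k,v in c.items() if k!="image"})
print(proj(c,[[.4775,.0268,.077],[.611,.066,.006]]))
E
```

```text
t 1.5 q [ -0.953   -1.949  109.4952  -0.0059  72.4145 -17.3303] target [0.4775 0.0268 0.19  ] yaw [180.    0.  106.3]
turn [0.0359 0.0171 0.0791] shift [-24.6522  72.8356  29.6659]
{'fx': 342.62542055247945, 'fy': 342.62542055247945, 'cx': 258.3712837401365, 'cy': 193.59067494055287, 'D': array([0.0148, 0.    , 0.    , 0.    , 0.    ]), 'origin': array([0.3782, 0.1075, 0.3791]), 'attitude': array([164.0168,  -0.0589,  16.3524])}
[[335.8831 213.0025]
 [445.8327 192.2316]]
```

View pics/w1.png

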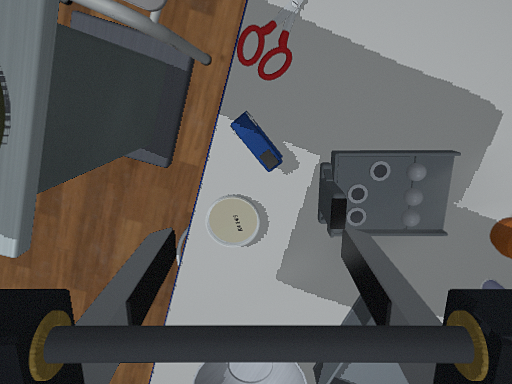

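Emit:
send_rows --pt "0 0 0 -12 36 15 94" --pt "0 0 0 -24.5 73.5 29 94" --pt "0 0 0 -24.5 73.5 68 94" --pt "0 0 0 -24.5 73.5 108 94" --pt "0 0 0 -24.5 73.5 130 94"

```text
clock: 1.97
eef_pos: [0.4754, 0.0295, 0.0855]
tool_rot: [-179.8, -0.1, 106.5]
force: [-0.2, -0.2, -0.2]
width: 0.0942
```

```bash
python3 go.py .4775 .0268 .062 16.3 0;python3 - <<'E'
from h import *; from plant import manip
c=manip.read_camera("wrist");cv2.imwrite("pics/w2.png",c["image"][:,:,::-1])
E
```

```text
t 1.9667 q [ -0.8498  17.949  106.6285  -0.0017  55.6698 -17.3337] target [0.4775 0.0268 0.062 ] yaw [180.    0.  106.3]
turn [-0.2366 -0.072   0.1848] shift [-3.2672  1.3581 23.4718]
```

View pics/w2.png

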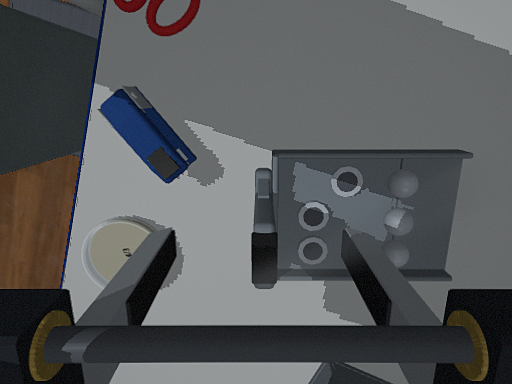

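Emit:
send_rows --pt "0 0 0 0 0 0 94" --pt "0 0 0 0 0 0 94"

```text
clock: 2.18
eef_pos: [0.4774, 0.0296, 0.0908]
tool_rot: [179.9, 0.0, 106.5]
force: [0.1, 0.7, 0.0]
width: 0.0938
```

```bash
python3 go.py .4775 .0268 .062 16.3 0; python3 - <<'E'
from h import *; from plant import manip
c=manip.read_camera("wrist")
print(proj(c,[[.4775,.0268,.077],[.611,.066,.006]]));print(ray(c,[(263,257),(263,234),(263,285)],.077))
E
```

```text
t 2.1833 q [ -0.8379  17.5405 106.3185  -0.0001  56.0734 -17.3362] target [0.4775 0.0268 0.062 ] yaw [180.    0.  106.3]
turn [0.0645 0.0201 0.1984] shift [-2.7091 -0.7835 28.7526]
[[256.0708 252.354 ]
 [442.0715 211.0752]]
[[0.482  0.0252 0.077 ]
 [0.478  0.0383 0.077 ]
 [0.487  0.0084 0.077 ]]
```

Emit:
send_rows --pt "0 0 0 -2 1 14 94" --pt "0 0 0 -4 2 28.5 94" --pt "0 0 0 -4 2 28.5 94" --pt "0 0 0 -4 2 28.5 60" --pt "0 0 0 -4 2 28.5 40" --squeeze 15

```text
clock: 2.65
eef_pos: [0.4806, 0.0264, 0.0626]
tool_rot: [179.9, 0.0, 106.5]
force: [-0.0, -0.1, 0.0]
width: 0.0842
```

```bash
python3 go.py .4775 .0268 .062 16.3 0;python3 - <<'E'
from h import *; from plant import manip
c=manip.read_camera("wrist");cv2.imwrite("pics/w3.png",c["image"][:,:,::-1])
E
```

```text
t 2.65 q [ -1.2233  20.5229 106.873    0.0014  52.4771 -17.7177] target [0.4775 0.0268 0.062 ] yaw [180.    0.  106.3]
turn [0.1214 0.0373 0.1936] shift [ 1.3192 -2.8722  0.5668]
```

View pics/w3.png

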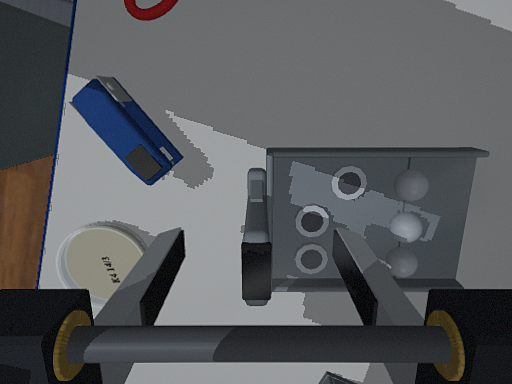

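Emit:
send_rows --pt "0 0 0 0 0 0 30" --pt "0 0 0 0 0 0 25" --pt "0 0 0 0 0 0 20" --pt "0 0 0 0 0 0 10" --pt "0 0 0 0 0 0 5" --squeeze 10

```text
clock: 3.12
eef_pos: [0.4799, 0.0263, 0.061]
tool_rot: [180.0, 0.0, 106.5]
force: [-0.6, -0.4, 0.7]
width: 0.0471
```

Emit:
send_rows --pt "0 0 0 0 0 0 5" --pt "0 0 0 0 0 0 5" --pt "0 0 0 0 0 0 5" --pt "0 0 0 0 0 0 5" --pt "0 0 0 0 0 0 5" --squeeze 10

```text
clock: 3.53
eef_pos: [0.4799, 0.0263, 0.0609]
tool_rot: [-180.0, -0.0, 106.5]
force: [1.1, 0.2, 0.4]
width: 0.0139
```

Emit:
send_rows --pt "0 0 0 0 0 0 4" --pt "0 0 0 0 0 0 4" --pt "0 0 0 0 0 0 4" --pt "0 0 0 0 0 0 4" --pt "0 0 0 0 0 0 4" --squeeze 45

```text
clock: 3.95
eef_pos: [0.4799, 0.0263, 0.0609]
tool_rot: [-180.0, 0.0, 106.5]
force: [0.3, -1.2, -1.2]
width: 0.0128
```

Emit:
send_rows --pt "0 0 0 0 0 -3 4" --pt "0 0 0 0 0 -10 4" --pt "0 0 0 0 0 -22 4" --pt "0 0 0 0 0 -36 4" --pt "0 0 0 0 0 -50 4"

```text
clock: 4.37
eef_pos: [0.4797, 0.0263, 0.1119]
tool_rot: [-180.0, -0.0, 106.5]
force: [-0.1, -0.8, -2.7]
width: 0.0128
```

Emit:
send_rows --pt "0 0 0 0 0 -14 4" --pt "0 0 0 0 0 -28 4" --pt "0 0 0 0 0 -42 4" --pt "0 0 0 0 0 -54 4" --pt "0 0 0 0 0 -60 4"

```text
clock: 4.78
eef_pos: [0.4802, 0.0263, 0.1728]
tool_rot: [179.9, 0.0, 106.5]
force: [-0.0, 0.6, -2.3]
width: 0.0125
```

```bash
python3 go.py lip .587 -.149 .115 -9 0;python3 - <<'E'
from h import *; from plant import manip
a=manip.read_camera("wrist")["image"];b=manip.read_camera("side")["image"][100:300,150:400]
b=cv2.resize(b,(480,384))
cv2.imwrite("pics/w4.png",cv2.resize(np.hstack([a,b]),(800,310))[:,:,::-1])
E
```

```text
t 4.7833 q [ -1.231   11.3136 101.7152  -0.0008  66.8626 -17.7243] target [ 0.4487 -0.1271  0.171 ] yaw [180.   0.  81.]
turn [ 0.109   0.0103 25.4937] shift [-138.1333  -73.741     1.7713]
```

View pics/w4.png

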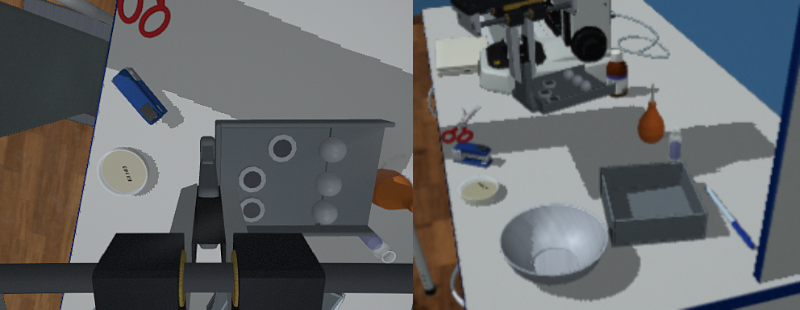

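Emit:
send_rows --pt "0 0 0.5 -2.8 -1.5 0 4" --pt "0 0 1.5 -8.3 -4.4 0 4" --pt "0 0 3 -16.6 -8.9 0 4" --pt "0 0 4.8 -26.2 -14 0 4" --pt "0 0 7.1 -38.6 -20.7 0 4"

```text
clock: 5.3
eef_pos: [0.4706, -0.0176, 0.1705]
tool_rot: [-180.0, -0.0, 99.2]
force: [-0.5, -0.3, -2.4]
width: 0.0128
```

Emit:
send_rows --pt "0 0 2.3 -13.1 -5.1 0 4" --pt "0 0 4.6 -26.3 -10.2 0 4" --pt "0 0 6.9 -39.4 -15.2 0 4" --pt "0 0 9.2 -52.6 -20.3 0 4" --pt "0 0 11.2 -64.2 -24.8 0 4"

```text
clock: 5.72
eef_pos: [0.4564, -0.0857, 0.1707]
tool_rot: [-180.0, 0.0, 87.9]
force: [0.1, 1.1, -3.1]
width: 0.0126
```

Emit:
send_rows --pt "0 0 2.3 -13.9 -2.4 0 4" --pt "0 0 4.1 -24.7 -4.3 0 4" --pt "0 0 5.6 -34 -5.9 0 4" --pt "0 0 6.6 -40.1 -7 0 4" --pt "0 0 7.2 -43.2 -7.5 0 4"

```text
clock: 6.13
eef_pos: [0.4479, -0.1278, 0.1709]
tool_rot: [-180.0, -0.0, 80.9]
force: [0.2, -0.5, -2.9]
width: 0.0127
```

```bash
python3 go.py lip .587 -.149 .115 -9 0;python3 go.py lip .587 -.149 .078 -9 8;python3 - <<'E'
from h import *; from plant import manip
a=manip.read_camera("wrist")["image"];b=manip.read_camera("top")["image"][110:290,210:400]
b=cv2.resize(b,(400,384))
cv2.imwrite("pics/w5.png",cv2.resize(np.hstack([a,b]),(800,337))[:,:,::-1])
E
```

```text
t 6.1333 q [-20.4307   9.6153 104.0295   0.0003  66.3634 -11.2912] target [ 0.4487 -0.1271  0.171 ] yaw [180.   0.  81.]
turn [-0.008  -0.0019 -0.1396] shift [ 0.8137  0.6887 -0.1377]
t 6.1333 q [-20.4307   9.6153 104.0295   0.0003  66.3634 -11.2912] target [ 0.4578 -0.1285  0.1529] yaw [-172.    0.   81.]
turn [ 7.992  -0.0116 -0.1392] shift [ 0.8354  9.8474 17.9218]
```

View pics/w5.png

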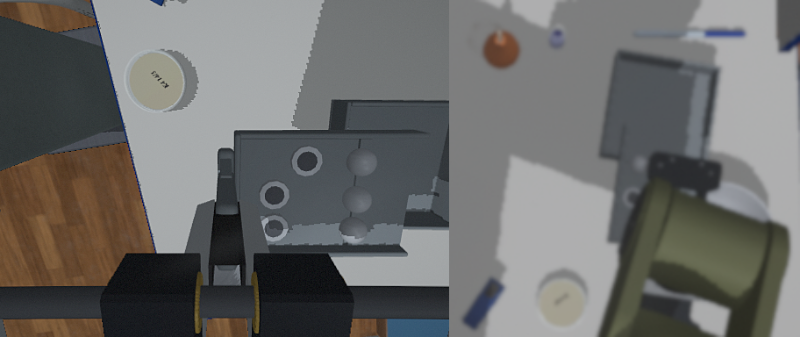

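```bash
python3 - <<'E'
from h import *; from plant import manip
import sys; sys.argv=["","lip",".587","-.149",".115","-9","0"]
from go import frame
F=frame(-9.1,0);s=manip.state();w=manip.read_camera("wrist")
T=lambda x,y,z:s["eef_pos"]-F[:,1]*(x-.074)-F[:,2]*(z-.062)+F[:,0]*y  # y sign symmetric
print((proj(w,[T(-.066,.046,.018),T(-.066,-.046,.018),T(.066,.046,.018),T(-.022,0.,.006),T(.074,0,.077)]))*.877)
E
```

```text
t 6.2333 q [-20.3617   9.6099 104.0279  -0.0002  66.3651 -11.3027] target [ 0.4487 -0.1271  0.171 ] yaw [180.   0.  81.]
turn [-0.0029 -0.0004 -0.0589] shift [ 0.2592  0.6134 -0.0825]
[[432.5591 136.7489]
 [409.8686 256.4348]
 [237.8957 136.9373]
 [352.2683 194.0959]
 [226.0817 240.7388]]
```

Emit:
send_rows --pt "1 0 0 0 1 3 4" --pt "2.5 0 0 0 3 7 4" --pt "4.5 0 0 0 5 11 4" --pt "6.5 0 0 0 8 15 4" --pt "8 0 0 0 10 18 4"

```text
clock: 6.7
eef_pos: [0.4585, -0.1282, 0.1522]
tool_rot: [-171.8, -0.0, 81.0]
force: [-0.1, -0.9, -2.2]
width: 0.0124
```

```bash
for t in 12 14 16 18; do python3 go.py lip .587 -.149 .076 -9 $t|tail -1;done
```

```text
turn [3.7893 0.0034 0.0315] shift [-0.4163  3.7685 -8.3035]
turn [5.7893 0.0039 0.0315] shift [ -0.4178   6.1243 -13.0099]
turn [7.7893 0.0045 0.0314] shift [ -0.4194   8.643  -17.6313]
turn [9.7893 0.005  0.0313] shift [ -0.421   11.3214 -22.1619]
```

Emit:
send_rows --pt "1 0 0 0 1 -2 4" --pt "2.2 0 0 0 2 -4.5 4" --pt "3.4 0 0 0 3.4 -7.3 4" --pt "4.6 0 0 0 4.8 -10.2 4" --pt "5.8 0 0 0 6.2 -13 4"

```text
clock: 7.12
eef_pos: [0.4661, -0.1296, 0.1652]
tool_rot: [-166.1, 0.0, 81.0]
force: [-1.6, -0.2, -2.9]
width: 0.0126
```

Emit:
send_rows --pt "0.6 0 0 0 0.8 -1.4 4" --pt "1.2 0 0 0 1.5 -2.8 4" --pt "1.8 0 0 0 2.2 -4.2 4" --pt "2 0 0 0 2.4 -4.7 4" --pt "2 0 0 0 2.4 -4.7 4"

```text
clock: 7.53
eef_pos: [0.4694, -0.1303, 0.169]
tool_rot: [-164.2, 0.0, 81.0]
force: [1.4, 1.1, -1.4]
width: 0.0122
```

Emit:
send_rows --pt "0 0 0 0 0 0 4" --pt "0 0 0 0 0 0 4" --pt "0 0 0 0 0 0 4" --pt "0 0 0 0 0 0 4" --pt "0 0 0 0 0 0 4"

```text
clock: 7.95
eef_pos: [0.4693, -0.1303, 0.169]
tool_rot: [-164.2, 0.0, 81.0]
force: [1.4, 0.9, -1.8]
width: 0.0128
```

```bash
for t in 16 18; do python3 go.py lip .587 -.149 .076 -9 $t|tail -1;done;python3 - <<'E'
from h import *; from plant import manip
a=manip.read_camera("wrist")["image"];b=manip.read_camera("side")["image"][120:300,200:380]
b=cv2.resize(b,(384,384))
cv2.imwrite("pics/w6.png",cv2.resize(np.hstack([a,b]),(800,343))[:,:,::-1])
E
```

```text
turn [ 0.206  -0.0023 -0.0113] shift [-0.0534  0.2373  0.5271]
turn [ 2.206  -0.0025 -0.0112] shift [-0.0528  2.2944 -4.3174]
```

View pics/w6.png

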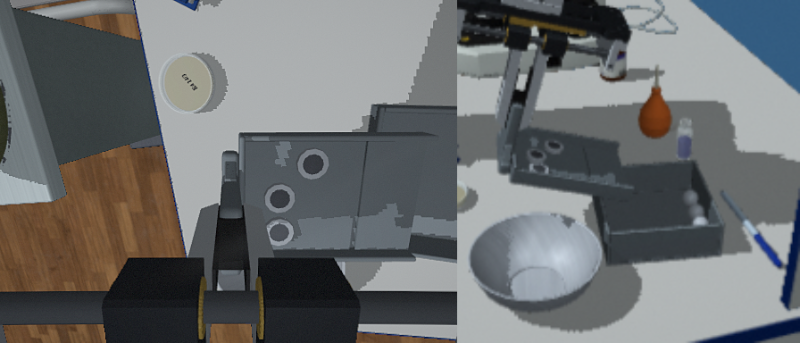

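```bash
python3 go.py lip .587 -.149 .12 -9 0
```

```text
t 8.05 q [-18.4947  21.3139  90.6449  -2.5894  83.6377  -8.8449] target [ 0.4487 -0.1271  0.176 ] yaw [180.   0.  81.]
turn [-15.7958   0.0013  -0.0102] shift [ -0.0679 -21.9228  -1.0913]
```

Emit:
send_rows --pt "-1.5 0 0 0 -2 0 4" --pt "-4 0 0 0 -5.6 0 4" --pt "-8 0 0 0 -11 -0.5 4" --pt "-12 0 0 0 -16.7 -1 4" --pt "-14.5 0 0 0 -20 -1 4"

```text
clock: 8.47
eef_pos: [0.45, -0.1272, 0.1757]
tool_rot: [-178.9, 0.0, 81.0]
force: [1.3, 0.8, -1.6]
width: 0.0128
```

```bash
python3 go.py lip .4455 -.2125 .12 -30 0
```

```text
t 8.4667 q [-20.1504  10.1117 102.7483  -0.2348  68.194  -11.05  ] target [ 0.3243 -0.1425  0.176 ] yaw [180.   0.  60.]
turn [-1.0622  0.2073 20.9881] shift [ -34.8367 -121.8224    1.9818]
```

Emit:
send_rows --pt "-0.4 0 0.4 -0.7 -2.4 0 4" --pt "-0.8 0 1.3 -2.1 -7.3 0 4" --pt "-1 0 2.5 -4.2 -14.6 0 4" --pt "-1 0 4 -6.6 -23.1 0 4" --pt "-1 0 5.9 -9.7 -34.1 0 4"

```text
clock: 8.88
eef_pos: [0.4147, -0.1317, 0.1759]
tool_rot: [-179.6, 0.1, 74.9]
force: [0.2, -0.4, -2.0]
width: 0.0121
```

Emit:
send_rows --pt "0 0 1.9 -4.2 -10.6 0 4" --pt "0 0 3.8 -8.5 -21.2 0 4" --pt "0 0 5.7 -12.7 -31.8 0 4" --pt "0 0 7.6 -16.9 -42.3 0 4" --pt "0 0 9.2 -20.7 -51.7 0 4"

```text
clock: 9.3
eef_pos: [0.359, -0.1384, 0.1763]
tool_rot: [-179.7, 0.1, 65.7]
force: [0.4, 0.1, -1.2]
width: 0.0127
```

Emit:
send_rows --pt "0 0 1.9 -5.9 -9.8 0 4" --pt "0 0 3.4 -10.4 -17.4 0 4" --pt "0 0 4.6 -14.4 -23.9 0 4" --pt "0 0 5.5 -17 -28.2 0 4" --pt "0 0 5.9 -18.3 -30.4 0 4"

```text
clock: 9.72
eef_pos: [0.3243, -0.1427, 0.1767]
tool_rot: [-179.8, 0.2, 59.9]
force: [-0.4, 1.2, -2.2]
width: 0.0122
```

```bash
for t in 0 8 16; do python3 go.py lip .4455 -.2125 .082 -30 $t;done
```

```text
t 9.7167 q [-29.5688  -5.5439 118.9139  -0.1681  66.877    0.6044] target [ 0.3243 -0.1425  0.138 ] yaw [180.   0.  60.]
turn [-0.2456  0.1567 -0.1069] shift [ 0.2525  0.0114 38.7303]
t 9.7167 q [-29.5688  -5.5439 118.9139  -0.1681  66.877    0.6044] target [ 0.3322 -0.1471  0.1569] yaw [-172.    0.   60.]
turn [ 7.7544  0.1489 -0.1177] shift [ 0.2177  9.0863 19.752 ]
t 9.7167 q [-29.5688  -5.5439 118.9139  -0.1681  66.877    0.6044] target [ 0.3423 -0.1529  0.1744] yaw [-164.    0.   60.]
turn [15.7544  0.1407 -0.1281] shift [ 0.1916 20.7142  2.2214]
```

Emit:
send_rows --pt "2 0 0 0 2 6 4" --pt "5 0 0 0 5.5 13 4" --pt "9 0 0 0 10.2 16 4" --pt "13 0 0 0 16 9 4" --pt "15.8 0 0 0 20.7 2.2 4"

```text
clock: 10.13
eef_pos: [0.3432, -0.1531, 0.1742]
tool_rot: [-163.7, 0.2, 60.0]
force: [1.2, -0.4, -1.0]
width: 0.0128
```

```bash
for t in 20 24 32; do python3 go.py lip .4455 -.2125 .08 -30 $t;done
```

```text
t 10.1333 q [-29.6095   7.6282 107.3375  -0.0363  81.3539   0.4305] target [ 0.3482 -0.1563  0.1805] yaw [-160.    0.   60.]
turn [ 3.681   0.1439 -0.055 ] shift [-0.2873  3.8818 -7.7141]
t 10.1333 q [-29.6095   7.6282 107.3375  -0.0363  81.3539   0.4305] target [ 0.3545 -0.1599  0.1881] yaw [-156.    0.   60.]
turn [ 7.681  0.142 -0.06 ] shift [ -0.3068   8.7387 -17.0511]
t 10.1333 q [-29.6095   7.6282 107.3375  -0.0363  81.3539   0.4305] target [ 0.3684 -0.168   0.2017] yaw [-148.    0.   60.]
turn [15.681   0.1378 -0.0699] shift [ -0.3412  20.3441 -34.5965]
```

Emit:
send_rows --pt "1.5 0 0 0 1.5 -3.1 4" --pt "3 0 0 0 3.1 -6.3 4" --pt "4.6 0 0 0 5 -9.8 4" --pt "6.1 0 0 0 6.8 -13.3 4" --pt "7.7 0 0 0 8.7 -17 4"

```text
clock: 10.55
eef_pos: [0.3544, -0.1595, 0.1883]
tool_rot: [-156.2, 0.2, 60.0]
force: [-0.5, 0.5, -0.4]
width: 0.0125
```

```bash
for t in 28 32 38 45; do python3 go.py lip .4455 -.2125 .08 -30 $t|tail -1;done
```

```text
turn [ 4.1709  0.1381 -0.0704] shift [-0.3492  4.5797 -9.5516]
turn [ 8.1709  0.1356 -0.0752] shift [ -0.3664   9.5162 -18.8466]
turn [14.1709  0.1317 -0.0823] shift [ -0.3891  18.1058 -32.0874]
turn [21.1709  0.1269 -0.0905] shift [ -0.4106  29.8094 -46.299 ]
```

Emit:
send_rows --pt "1.6 0 0 0 1.7 -3.7 4" --pt "3.2 0 0 0 3.5 -7.4 4" --pt "4.9 0 0 0 5.4 -11.2 4" --pt "6.5 0 0 0 7.4 -15 4" --pt "8.2 0 0 0 9.5 -18.9 4"

```text
clock: 10.97
eef_pos: [0.3686, -0.1677, 0.2017]
tool_rot: [-148.0, 0.2, 60.0]
force: [0.4, -0.4, -2.0]
width: 0.0123
```

```bash
for t in 38 45; do python3 go.py lip .4455 -.2125 .08 -30 $t;done
```

```text
t 10.9667 q [-29.6716  18.9877  93.2583   0.0432  99.7836   0.3706] target [ 0.3798 -0.1746  0.2103] yaw [-142.    0.   60.]
turn [ 5.9707  0.1271 -0.0916] shift [ -0.4015   6.6001 -14.2766]
t 10.9667 q [-29.6716  18.9877  93.2583   0.0432  99.7836   0.3706] target [ 0.3941 -0.1828  0.2186] yaw [-135.    0.   60.]
turn [12.9707  0.1214 -0.0993] shift [ -0.4235  16.157  -30.0121]
```

Emit:
send_rows --pt "2.5 0 0 0 2.6 -6 4" --pt "5 0 0 0 5.4 -12 4" --pt "8 0 0 0 9 -19 4" --pt "11 0 0 0 13.3 -25.8 4" --pt "13 0 0 0 16.2 -30 4"

```text
clock: 11.38
eef_pos: [0.3946, -0.1827, 0.2184]
tool_rot: [-134.9, 0.2, 60.0]
force: [0.6, -0.2, -2.2]
width: 0.0125
```

Emit:
send_rows --pt "0 0 0 0 0 0 4" --pt "0 0 0 0 0 0 4" --pt "0 0 0 0 0 0 4" --pt "0 0 0 0 0 0 4" --pt "0 0 0 0 0 0 4"

```text
clock: 11.8
eef_pos: [0.3938, -0.1822, 0.2189]
tool_rot: [-135.1, 0.2, 60.0]
force: [0.4, 0.1, -0.5]
width: 0.0126
```

```bash
python3 go.py lip .4455 -.2125 .08 -30 45;python3 - <<'E'
from h import *; from plant import manip
a=manip.read_camera("wrist")["image"];b=manip.read_camera("side")["image"][120:300,200:380]
b=cv2.resize(b,(384,384))
cv2.imwrite("pics/w7.png",cv2.resize(np.hstack([a,b]),(800,343))[:,:,::-1])
E
```

```text
t 11.8 q [-29.7203  28.9256  81.6136   0.0986 114.3527   0.3546] target [ 0.3941 -0.1828  0.2186] yaw [-135.    0.   60.]
turn [ 0.1082  0.1075 -0.1159] shift [-0.3841  0.6284 -0.1797]
```

View pics/w7.png

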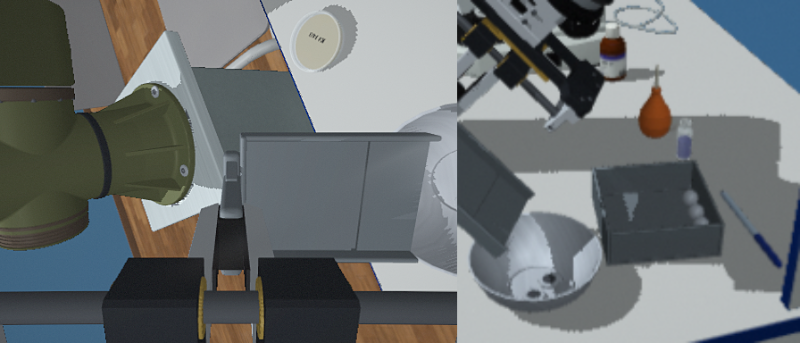

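```bash
python3 go.py lip .4455 -.2125 .105 -30 22
```

```text
t 11.9 q [-29.7208  28.9473  81.5934   0.099  114.3678   0.3526] target [ 0.3513 -0.1581  0.2094] yaw [-158.    0.   60.]
turn [-22.9085   0.1283  -0.0911] shift [ -0.3617 -27.9534  41.2838]
```

Emit:
send_rows --pt "-3 0 0 0 -5 3.5 4" --pt "-8 0 0 0 -11 13 4" --pt "-13 0 0 0 -17.5 22.5 4" --pt "-18 0 0 0 -23 32 4" --pt "-22.9 0 0 0 -28 41.3 4"

```text
clock: 12.32
eef_pos: [0.3511, -0.1576, 0.2093]
tool_rot: [-158.2, 0.2, 60.0]
force: [1.0, -0.8, -1.1]
width: 0.0126
```

```bash
python3 go.py lip .4455 -.2125 .13 -30 0
```

```text
t 12.3167 q [-29.6288   9.7954 100.8775  -0.0029  91.0947   0.4089] target [ 0.3243 -0.1425  0.186 ] yaw [180.   0.  60.]
turn [-21.7671   0.1511  -0.0368] shift [ -0.29   -19.9631  33.0343]
```

Emit:
send_rows --pt "-5 0 0 0 -5 7 4" --pt "-10 0 0 0 -10 14.5 4" --pt "-15 0 0 0 -14.5 22.5 4" --pt "-19 0 0 0 -18 29 4" --pt "-21.8 0 0 0 -20 33 4"

```text
clock: 12.73
eef_pos: [0.3238, -0.1419, 0.186]
tool_rot: [-180.0, 0.2, 60.0]
force: [1.3, 0.1, -1.3]
width: 0.0128
```

```bash
python3 go.py .40 -.06 .186 -4 0;python3 go.py .480 .0263 .186 16.5 0
```

```text
t 12.7333 q [-29.4891  -6.5151 118.4364  -0.1668  68.0894   0.5723] target [ 0.4   -0.06   0.186] yaw [180.   0.  86.]
turn [ -0.0442   0.1501 -25.9992] shift [108.9831  25.0492  -0.2811]
t 12.7333 q [-29.4891  -6.5151 118.4364  -0.1668  68.0894   0.5723] target [0.48   0.0263 0.186 ] yaw [180.    0.  106.5]
turn [ -0.0715   0.1425 -46.4992] shift [223.7203  51.1827  -0.5953]
```

Emit:
send_rows --pt "0 0.15 -3 14 3 0 4" --pt "0 0.15 -8 35 8 0 4" --pt "0 0.15 -14 60 14 0 4" --pt "0 0.15 -20 85 19.5 0 4" --pt "0 0.15 -26 109 25 0 4"

```text
clock: 13.15
eef_pos: [0.4014, -0.0594, 0.186]
tool_rot: [-179.8, -0.1, 86.3]
force: [1.0, -1.5, -0.6]
width: 0.0127
```

```bash
python3 go.py .480 .0263 .186 16.5 0
```

```text
t 13.15 q [-13.6431   0.904  111.4099   0.0787  67.9302  -9.951 ] target [0.48   0.0263 0.186 ] yaw [180.    0.  106.5]
turn [ -0.2054  -0.1529 -20.2218] shift [90.6557 72.8798 -0.1395]
```

Emit:
send_rows --pt "0 0 -5 23 18 0 4" --pt "0 0 -10 46 36 0 4" --pt "0 0 -15 68 55 0 4" --pt "0 0 -18.5 83 67 0 4" --pt "0 0 -20.2 90.7 73 0 4"

```text
clock: 13.57
eef_pos: [0.4808, 0.0264, 0.1854]
tool_rot: [-179.8, -0.2, 106.5]
force: [0.3, 0.2, -2.3]
width: 0.0125
```

Emit:
send_rows --pt "0 0 0 0 0 12 4" --pt "0 0 0 0 0 34 4" --pt "0 0 0 0 0 60 4" --pt "0 0 0 0 0 84 4" --pt "0 0 0 0 0 100 4"

```text
clock: 13.98
eef_pos: [0.4783, 0.0247, 0.0837]
tool_rot: [-179.7, -0.2, 106.1]
force: [0.1, 0.5, -1.4]
width: 0.0128
```

```bash
python3 go.py .480 .0263 .0609 16.5 0; python3 - <<'E'
from h import *; from plant import manip
a=manip.read_camera("wrist")["image"];b=manip.read_camera("side")["image"][130:290,170:380]
b=cv2.resize(b,(504,384))
cv2.imwrite("pics/w8.png",cv2.resize(np.hstack([a,b]),(800,302))[:,:,::-1])
E
```

```text
t 13.9833 q [ -1.4956  18.4708 106.2049   0.1525  55.6959 -17.7021] target [0.48   0.0263 0.0609] yaw [180.    0.  106.5]
turn [-0.3152 -0.2336 -0.3799] shift [ 0.9999  2.1909 22.7785]
```

View pics/w8.png

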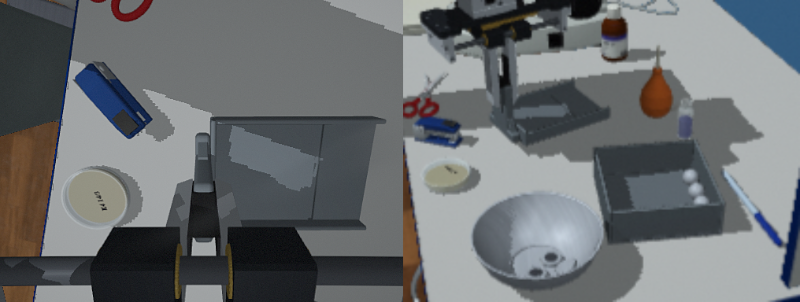

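Emit:
send_rows --pt "-0.3 -0.2 0 0 0 6 4" --pt "-0.3 -0.2 0 0 0 12 4" --pt "-0.3 -0.2 0 0 0 17 4" --pt "-0.3 -0.2 0 0 0 21 4" --pt "-0.3 -0.2 0 0 0 23 4"

```text
clock: 14.5
eef_pos: [0.4794, 0.0251, 0.0623]
tool_rot: [179.9, -0.0, 106.2]
force: [-0.0, 0.1, -1.8]
width: 0.0125
```

Emit:
send_rows --pt "0 0 0 0 0 0 4" --pt "0 0 0 0 0 0.5 4" --pt "0 0 0 0 0 0.5 4"

```text
clock: 14.75
eef_pos: [0.4796, 0.0252, 0.0622]
tool_rot: [179.9, 0.0, 106.2]
force: [0.3, 0.1, -1.5]
width: 0.0125
```

Emit:
send_rows --pt "0 0 0 0 0 0.6 4" --pt "0 0 0 0 0 1.1 4" --pt "0 0 0 0 0 1.6 4" --pt "0 0 0 0 0 1.6 4"

```text
clock: 15.08
eef_pos: [0.4795, 0.0252, 0.0609]
tool_rot: [179.9, 0.0, 106.2]
force: [-3.0, 0.5, 5.6]
width: 0.0128
```

Contact (5.6 N up). Release gently.

Emit:
send_rows --pt "0 0 0 0 0 0 14" --pt "0 0 0 0 0 0 18" --pt "0 0 0 0 0 0 30" --pt "0 0 0 0 0 0 50" --pt "0 0 0 0 0 0 70" --squeeze 5

```text
clock: 15.5
eef_pos: [0.4794, 0.0252, 0.0604]
tool_rot: [179.9, -0.0, 106.2]
force: [0.5, 0.5, 0.1]
width: 0.0347
```

Emit:
send_rows --pt "0 0 0 0 0 0 70" --pt "0 0 0 0 0 0 70" --pt "0 0 0 0 0 0 70" --pt "0 0 0 0 0 0 70" --pt "0 0 0 0 0 0 70"

```text
clock: 15.92
eef_pos: [0.4794, 0.0251, 0.0604]
tool_rot: [179.9, -0.0, 106.2]
force: [-0.1, -1.3, 0.3]
width: 0.0676
```

Emit:
send_rows --pt "0 0 0 0 0 -10 70" --pt "0 0 0 0 0 -40 70" --pt "0 0 0 0 0 -75 70" --pt "0 0 0 0 0 -110 70" --pt "0 0 0 0 0 -140 70"

```text
clock: 16.33
eef_pos: [0.4791, 0.0251, 0.2036]
tool_rot: [179.8, 0.0, 106.2]
force: [0.1, -0.4, 0.8]
width: 0.0697
```

Emit:
send_rows --pt "0 0 0 0 -30 0 70" --pt "0 0 0 0 -70 0 70" --pt "0 0 0 0 -100 0 70" --pt "0 0 0 0 -100 0 70" --pt "0 0 0 0 -100 0 70"

```text
clock: 16.75
eef_pos: [0.3828, -0.003, 0.2014]
tool_rot: [179.8, 0.0, 106.1]
force: [0.8, -0.4, 0.8]
width: 0.0703
```

```bash
python3 - <<'E'
from h import *; from plant import manip
a=manip.read_camera("side")["image"][110:290,150:390];b=manip.read_camera("top")["image"][110:290,140:400]
a=cv2.resize(a,(400,300),interpolation=cv2.INTER_CUBIC);b=cv2.resize(b,(400,300),interpolation=cv2.INTER_CUBIC)
cv2.imwrite("pics/w9.png",np.hstack([a,b])[:,:,::-1])
E
```

```text
(no output)
```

View pics/w9.png

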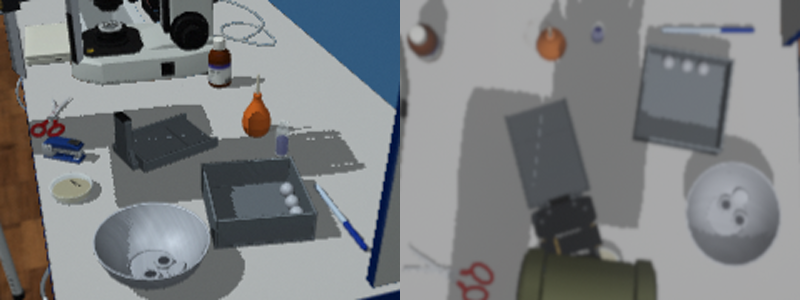

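Three balls are at the tray's far wall, three discs lie in the bowl (top view around (733,208)), and the board is empty and flat, with the bystanders unmoved.

```bash
python3 -c "
from plant import manip
print(manip.hand_in())"
```

```text
the job is handed in; nothing more can be done
None
```

I cleared the board and handed the job in after about 17 s of robot time. I gripped it by the handle and tipped it to about 16° over the tray, so all three balls rolled off and the three discs stayed on. I then tipped it to 45° over the bowl, where the discs slid in, and set the empty board back at its original spot.

- **Last checks:** The final side and top views show three balls in the tray, three discs in the bowl, and the board empty and flat on the desk. The gripper was clear of everything. I judged the bottle, dish and stapler by eye, and they look where they were. The dish and stapler are partly or fully hidden by the arm in the final top view, so for those I relied on the side view.
- **Lip height:** By calculation, the lip was held about 25–30 mm above each rim while pouring.
- **Disagreements:** At the start the wrist camera put the handle 3–5 mm from the top-camera estimate, partly because the arm was still moving. I split the difference before gripping. No check failed. The highest reading at the end of a move was about 6 N, when the board touched down.

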